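# Gauge the depth of the dry block's wide well

### The arm

A 7-joint arm with a two-finger parallel gripper is mounted at the origin on a cart in front of the work surface, level with it; the furniture and walls round the work are solid. World frame = base frame: x ahead of the robot, y to its left, z up, the work surface at z = 0. Lengths are in m, angles in rad, forces in N, time in s.
With the tool pointing down it reaches from about 0.4 to 0.875 m from the base axis. Payload 19.3 kg.
Tool frame: the origin (TCP) lies midway between the tips of the shut fingers; the grasp point (between the pads) lies 19 mm behind it; z points along the fingers, y is the line along which they close (so a half turn about z gives the same grasp; the last joint's range is limited). The gripper opens to 85 mm and grips with 20 to 120 N. Pads are 22 mm wide; open, the fingers measure 114 mm over their backs; the gripper's body (76 mm by 85 mm) begins 54 mm behind the grasp point. The pads swing forward as they close: fully open they stand 13 mm farther back than shut.
Start: joints at [-1.237, 0.521, -0.036, 1.599, 0.021, 1.021, -0.113], TCP at [0.246, 0.575, 0.209] pointing down, gripper open.
Joint ranges: [-2.91, 2.91], [-0.3, 2.13], [-1.5, 1.42], [0.17, 2.43], [-1.26, 4.41], [0.16, 1.93], [-2.52, 2.52]. Speed limits (rad/s): [1.89, 1.89, 2.39, 2.39, 3.01, 3.01, 3.01].

### API

Orientations are given as [roll, pitch, yaw] about the fixed x, y, z axes, in that order (R = Rz(yaw) Ry(pitch) Rx(roll)).
In Python, from workcell import * gives the robot as it stands. The module is installed in compiled form; this text tells all that it offers.
- The arm moves only by the tool play_rows, never from a script. Its argument "deltas" is a list of rows, each a list of 7 numbers: the shift along the tool's x, y, z in units of 500 mm (1.0 is 500 mm), then the turn, a rotation vector about the tool's x, y, z in units of 120 degrees (1.0 is 120 degrees), then the closure, from 0 (fully open) to 1 (shut). A call has 1 to 10 rows; each row is the pose to reach, as a shift and turn from the pose commanded when the call began, along the tool's axes at that moment; what a row does not reach only later rows make up. A row lasts 1/10 s, in which the tool goes at most 50 mm and 8.59 degrees, less where a joint would pass 70% of its speed; a pose out of reach is approached as far as the arm can. A call with a number of a shift or a turn outside -1 to 1 is refused whole. A call with a gripper value outside its range is refused whole. The fingers move at their own pace and stop on an object; "newtons" is the grip in N (left out, the last holds). Time passes only in rows, so rows that repeat a pose let the fingers close. It gives the time, the measured TCP pose, the force, the opening and the grip force at its end, in the units of the state.
- observe(): the state, without advancing time (a new reading comes with each control period).
- grab_frame(name): name is "scene" or "side" or "wrist"; returns the picture (480x640x3 uint8, red, green, blue); there is no depth.
- get_calibration(name): a dict with "fovy" (degrees; the focal length in pixels is half the picture's height over the tangent of half this angle, whatever the lens; pixels are square), "cx", "cy" (the principal point, pixels), "xyz" and "rotation" of the camera in the world. Camera axes: x right, y down, z forward; pixel columns grow to the right and rows downward; lengths in m; the calibration is good to about 2 mm. A picture is of the moment at which its call begins: read the wrist's pose just before it. get_calibration takes no time and is no camera call; for the wrist camera it gives the pose at the moment of the call.
- job_done(): hands the job in; it is judged then, once.
The state is a dict: "clock": time; "qpos": joint angles; "qd": joint speeds; "joint_efforts": joint torques, N m; "position": TCP position; "tool_rot": TCP orientation; "force": force on the tool from outside, world axes, zero at the start; "moment": the same for the moment, N m; "grip_width": finger opening in m; "finger_force": force on a finger pad.
Only numpy, scipy, OpenCV 4.12 (cv2) and the standard library are available. Lean on these libraries where they do the work, as an engineer would, in place of code of your own. Each camera call takes 0.05 s, during which the arm holds its last target. There are 200 camera calls.

### The job

Take the depth gauge by its knob and stand its foot flat on the aluminium dry block, over the wide stepped well. Slide the rod down through the foot, past the step, until it bottoms out on the floor of the well - not on the step - and keep it pressed lightly against the floor for about two seconds. Then let go and leave the gauge standing like that so the depth can be read; do not ram the floor and leave the glassware and brass weight beside the block alone.

Things in the scene. Friction and masses are not known exactly. Their poses are not given: they have to be found in the camera images.
- gauge: steel depth gauge, loose, about 0.19 kg, standing upright on the bench at the start. Foot: flat steel bar 28 (x) x 80 (y) x 16 mm high with rounded edges and a boss 18 mm across and 8 mm high on its middle (foot and boss 24 mm high in all). The rod, 9 mm in diameter, runs vertically through the middle. Origin: middle of the foot's flat underside, z up along the rod.
- gauge_rod (a joint): how far the gauge's rod has been pushed down through the foot, in m, 0 to 0.050. At 0.008 the rod's tip is level with the foot's underside (below that it is inside the foot), so the tip stands (value - 0.008) below the underside. A stiff slide: it moves at about 4 N along the rod, stays where it is left, and carries the foot's weight (1.1 to 1.8 N) when the gauge is lifted by its knob.
- knob (a point): centre of the flat top of the rod's knob. The knob is a ringed steel cylinder 18 mm in diameter and 30 mm high, on the upper end of the rod, standing on a thumb flange 30 mm in diameter and 4 mm thick of the same steel; its top is 0.110 m minus the rod's joint value above the foot's underside, the flange clears the boss by at least 6 mm when the rod is at the floor of the deepest well.
- rod_tip (a point): centre of the rod's flat lower end (9 mm in diameter).
- dry_block: plain aluminium block, fixed to the bench, 70 (x) x 110 (y) x 58 mm high; origin: middle of its underside. Its top face is level. It has three vertical wells on its centre line along y: the wide stepped one at y = +18 mm, and two narrow ones, 7 mm in diameter, at y = -18 and -38 mm, which the rod does not fit.
- well (a point): centre of the mouth of the wide well, level with the block's top face. The well is a counterbore 24 mm in diameter and 6 mm deep, then, beyond that step, a blind bore 14 mm in diameter on the same axis. The flat floor of the bore lies 14 to 38 mm below the top face, differently each time and not told: it must be found by touch. The floor is rigid (the rules call it well_floor, and the centre of its flat top floor_top; its pose is not given).
- beaker: 50 ml glass beaker, 55 mm wide, 66 mm high, standing loose near the far side of the block: leave it alone. Origin: middle of its underside.
- brass_weight: 100 g brass weight with a knob, 25 mm wide, 41 mm high, standing loose near the block: leave it alone. Origin: middle of its underside.
- vial: glass sample vial with a screw cap, 21 mm wide, 45 mm high, standing loose near the block: leave it alone. Origin: middle of its underside.
Not all that is in view belongs to the job. Of the things that look like the gauge, take the one that is farthest from the robot's base at the start.

How it is judged:
By the outcome, as a careful person would: the job done as asked, in the order asked, and still so for the second after the job is handed in, with the robot touching nothing.
It also fails if it takes over 45 s, if anything falls off the work surface, if the arm or the gripper's body presses on something with over 40 N, if the wrist force passes 120 N, or if a joint passes its speed limit or range.

## Working session

There is one attempt and no reset: what is moved stays moved. The work goes in short steps, Python scripts to look and compute and a tool call to move; the robot and the scene stay as the last step left them, time stands still between calls to the robot, and variables do not carry over. Pictures are saved under pics/ and viewed, at most 10 in all, crops included, and the job is handed in when it is done.

Besides the shell and the picture viewer there is one more tool, called after ">>>" as name(argument=value, ...) on one line, values as JSON. play_rows: Moves the arm, as the interface text tells. Its arguments: {"type":"object","properties":{"deltas":{"type":"array"},"newtons":{"type":"number"}},"required":["deltas"]}

```bash
mkdir -p pics
python3 - <<'E'
from workcell import *
import cv2,numpy as np
for n in ["scene","side"]:
    c=get_calibration(n); im=grab_frame(n); cv2.imwrite(f"pics/{n}0.png",im[:,:,::-1]); print(n,c)
s=observe(); print(s)
E
```

```text
scene {'fovy': 42.408410507018615, 'cx': 322.00570787068585, 'cy': 238.15161577477176, 'xyz': array([-0.13565334, -0.49699794,  0.76866027]), 'rotation': array([-2.24352562,  0.0052954 , -0.9417312 ])}
side {'fovy': 55.713685599040865, 'cx': 324.60163931549425, 'cy': 243.40152355332677, 'xyz': array([0.32913931, 0.60564459, 0.62002719]), 'rotation': array([-2.22298035, -0.01502176, -2.82723246])}
{'clock': 0.1, 'qpos': array([-1.23719568,  0.52193716, -0.03629619,  1.5999297 ,  0.02120422,
        1.02106529, -0.1128003 ]), 'qd': array([-1.45467983e-05, -2.64816890e-04,  2.74133844e-04,  1.44645392e-05,
       -7.87698135e-04, -1.14327420e-03,  7.24319463e-04]), 'joint_efforts': array([ 2.72127829e-03, -9.28485990e+01,  1.98320501e+00, -3.70540452e+01,
        1.79753546e-02,  5.19229521e-03,  5.02976775e-06]), 'position': array([0.24550342, 0.57443707, 0.20860201]), 'tool_rot': array([-3.14064177e+00,  8.38540377e-05,  2.73775550e+00]), 'force': array([ 0.23315012,  0.13723982, -0.13171588]), 'moment': array([ 0.01685183, -0.01034618,  0.02648514]), 'finger_force': 0.0, 'grip_width': 0.08560296618022382}
```

View pics/scene0.png

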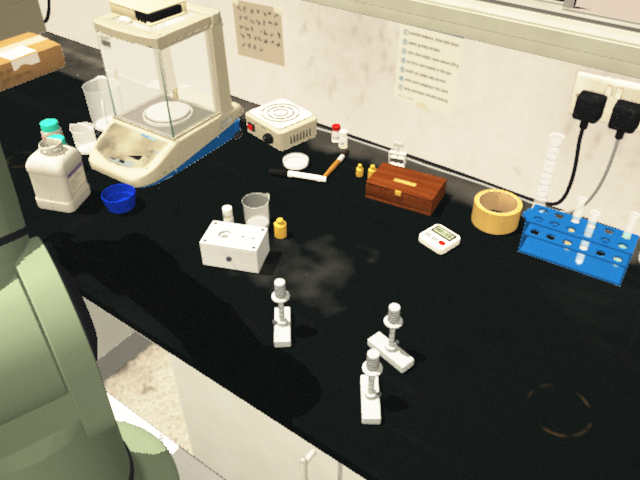

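View pics/side0.png

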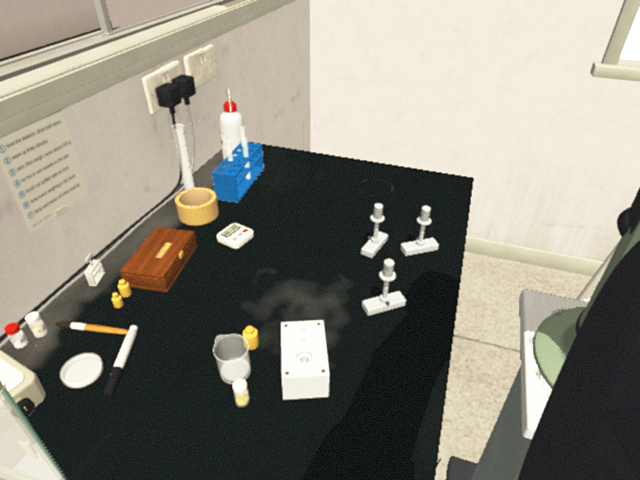

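Three gauge-like things, by knob top: A scene (280,283)/side (388,264), B scene (394,308)/side (377,207), C scene (374,354)/side (425,210). I'll triangulate them, the block and the well.

```bash
cat > h.py <<'E'
from workcell import *
import cv2,numpy as np
from scipy.spatial.transform import Rotation as R
def ray(c,p):
    f=240/np.tan(np.radians(c['fovy']/2))
    M=np.array(c['rotation']); M=M if M.ndim==2 else R.from_euler('xyz',M).as_matrix()
    d=M@np.array([(p[0]-c['cx'])/f,(p[1]-c['cy'])/f,1]); return np.array(c['xyz']),d/np.linalg.norm(d)
def plane(c,p,z):
    o,d=ray(c,p); return o+d*(z-o[2])/d[2]
def tri(c1,p1,c2,p2):
    o1,d1=ray(c1,p1);o2,d2=ray(c2,p2)
    t=np.linalg.lstsq(np.c_[d1,-d2],o2-o1,rcond=None)[0]
    a,b=o1+t[0]*d1,o2+t[1]*d2; return (a+b)/2,np.linalg.norm(a-b)
def proj(c,P):
    f=240/np.tan(np.radians(c['fovy']/2)); q=R.from_euler('xyz',c['rotation']).as_matrix().T@(np.array(P)-c['xyz'])
    return q[:2]/q[2]*f+[c['cx'],c['cy']]
E
python3 - <<'E'
from h import *
S,D=get_calibration("scene"),get_calibration("side")
for n,a,b in [("A",(280,282),(388,263)),("B",(394,307),(377,207)),("C",(374,353),(425,209))]:
    P,e=tri(S,a,D,b); print(n,P.round(4),round(e,4),np.hypot(*P[:2]).round(4))
print("well",plane(D,(304,357),.058))
for n,z in(("scene",0),("side",0)):
    im=cv2.imread(f"pics/{n}0.png"); g=cv2.cvtColor(im,cv2.COLOR_BGR2GRAY)
    x,y,w,h=((185,205,110,75) if n=="scene" else (270,310,70,100))
    m=(g[y:y+h,x:x+w]>130).astype(np.uint8)
    cs,_=cv2.findContours(m,cv2.RETR_EXTERNAL,cv2.CHAIN_APPROX_NONE); c=max(cs,key=cv2.contourArea)
    print(n,(cv2.approxPolyDP(c,3,True)[:,0]+[x,y]).tolist())
    k=(160,190,300,250) if n=="scene" else (200,180,270,230)
    crop=im[k[1]:k[1]+k[3],k[0]:k[0]+k[2]]
    cv2.imwrite(f"pics/c_{n}.png",cv2.resize(crop,None,fx=2.6,fy=2.4 if 0 else 2.4,interpolation=cv2.INTER_CUBIC)) if 0 else cv2.imwrite(f"pics/c_{n}.png",cv2.resize(crop,None,fx=2.2,fy=2.2,interpolation=cv2.INTER_CUBIC))
E
```

```text
A [ 0.4056 -0.0173  0.1074] 0.0008 0.4059
B [ 0.4644 -0.1909  0.1061] 0.0017 0.5021
C [ 0.3685 -0.2154  0.1074] 0.0004 0.4268
well [0.48975308 0.18663669 0.058     ]
scene [[223, 205], [223, 220], [212, 220], [199, 241], [203, 264], [258, 272], [268, 251], [267, 205], [243, 205], [245, 224], [234, 223], [231, 206]]
side [[323, 320], [281, 322], [283, 399], [328, 396]]
```

View pics/c_side.png

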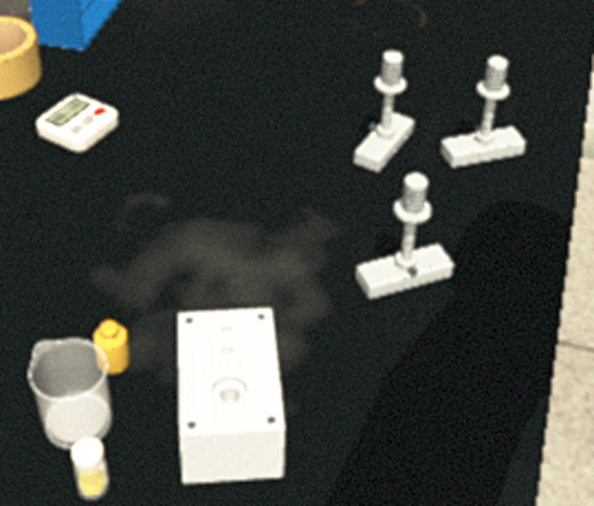

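The crop confirms that B (scene 394,308 / side 377,207) is farthest from the base: 0.502 m against 0.406 and 0.427. All three knob tops come out at z≈0.107 m, as they should. The well shows at side (304,358), with the narrow wells farther off. Next I'll get the yaws and plan the move to a spot above the block.

```bash
cat >> h.py <<'E'
def plan(P,yaw,tilt=None):
    s=observe(); R0=R.from_euler('xyz',s['tool_rot']); R1=R.from_euler('xyz',[np.pi,0,yaw])
    d=R0.inv().apply(np.array(P)-s['position'])/.5; w=(R0.inv()*R1).as_rotvec()/np.radians(120)
    print("shift",d.round(4),"turn",w.round(4))
E
python3 - <<'E'
from h import *
S,D=get_calibration("scene"),get_calibration("side")
q=[plane(D,p,.058) for p in [(281,321),(323.6,320),(328.6,374.5),(282.3,375.5)]]
print(np.round(q,4), "well",plane(D,(304.5,358.8),.058))
im=cv2.imread("pics/side0.png"); g=cv2.cvtColor(im,cv2.COLOR_BGR2GRAY)
x,y,w,h=355,228,38,32
m=(g[y:y+h,x:x+w]>110).astype(np.uint8); pts=np.argwhere(m)[:,::-1]+[x,y]
P=np.array([plane(D,p,.012)[:2] for p in pts]).astype(np.float32); print("B foot",cv2.minAreaRect(P))
for n,p in(("beaker",(232,370)),("vial",(241,403)),("brass",(251,347))): print(n,plane(D,p,0).round(3))
w=get_calibration("wrist"); s=observe(); print(w, R.from_euler('xyz',s['tool_rot']).inv().apply(w['xyz']-s['position']))
plan([.45,.19,.30],np.pi/2+1.57)
plan([.45,.19,.30],2.738)
E
```

```text
[[0.5515 0.1291 0.058 ]
 [0.4851 0.1041 0.058 ]
 [0.4442 0.2052 0.058 ]
 [0.5084 0.2287 0.058 ]] well [0.48785668 0.18960063 0.058     ]
B foot ((0.4633146822452545, -0.1927925944328308), (0.06434418261051178, 0.11315707862377167), 18.52261734008789)
beaker [0.609 0.206 0.   ]
vial [0.568 0.257 0.   ]
brass [0.6   0.153 0.   ]
{'fovy': 71.11212491101728, 'cx': 322.4858805993921, 'cy': 242.41425369422643, 'xyz': array([0.18117154, 0.60174126, 0.37363835]), 'rotation': array([2.86163677e+00, 1.74573055e-03, 1.16675143e+00])} [ 0.06987235 -0.0003283  -0.16504196]
shift [-0.6782 -0.5465 -0.1822] turn [-5.000e-04 -1.000e-04 -1.924e-01]
shift [-0.6782 -0.5465 -0.1822] turn [-0.0005  0.     -0.0001]
```

>>> play_rows(deltas=[[-0.68,-0.55,-0.18,0,0,0,0],[-0.68,-0.55,-0.18,0,0,0,0],[-0.68,-0.55,-0.18,0,0,0,0],[-0.68,-0.55,-0.18,0,0,0,0],[-0.68,-0.55,-0.18,0,0,0,0],[-0.68,-0.55,-0.18,0,0,0,0],[-0.68,-0.55,-0.18,0,0,0,0],[-0.68,-0.55,-0.18,0,0,0,0],[-0.68,-0.55,-0.18,0,0,0,0],[-0.68,-0.55,-0.18,0,0,0,0]])

```text
clock: 1.1
position: [0.4528, 0.1829, 0.3002]
tool_rot: [3.141, 0.002, 2.73]
force: [-0.6, 1.3, 0.0]
grip_width: 0.0853
finger_force: 0.0
```

>>> play_rows(deltas=[[0,0,0,0,0,0,0],[0,0,0,0,0,0,0],[0,0,0,0,0,0,0]])

```text
clock: 1.4
position: [0.4496, 0.1892, 0.2987]
tool_rot: [-3.141, -0.001, 2.74]
force: [-0.3, -0.2, -0.9]
grip_width: 0.0854
finger_force: 0.0
```

Run:
```python
from h import *
import pickle
c=get_calibration("wrist"); im=grab_frame("wrist"); cv2.imwrite("pics/w1.png",im[:,:,::-1]); pickle.dump(c,open("w1.pkl","wb"))
s=observe(); print(s['clock'],s['position'],s['tool_rot'])
for z in(0,.058): print(proj(c,[.4885,.187,z]))
plan([.43,-.19,.28],2.738)
```

```text
1.45 [0.44967611 0.18915217 0.29880939] [-3.14122697e+00 -4.16561976e-04  2.73955188e+00]
[332.36162817 224.35915285]
[333.62066292 234.76024855]
shift [-0.2605 -0.7132  0.0378] turn [-0.0002 -0.0002  0.0007]
```

View pics/w1.png

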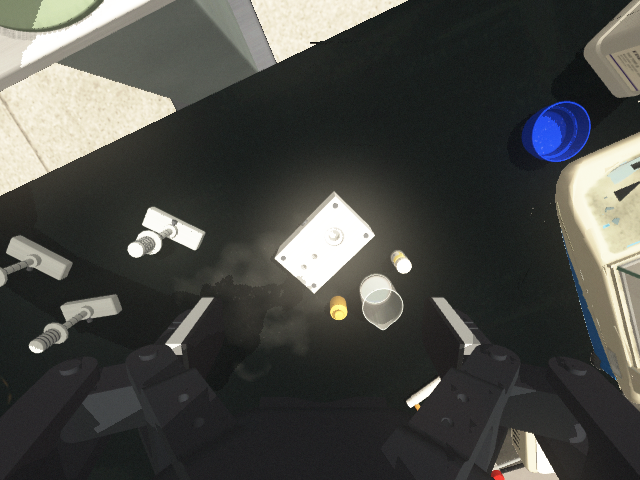

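The wrist view shows the block top with the wide well at about (336,236), the narrow wells toward the lower left at (313,256) and (303,268), and the beaker, weight and vial to its right. Moving over gauge B.

>>> play_rows(deltas=[[-0.26,-0.71,0.04,0,0,0,0],[-0.26,-0.71,0.04,0,0,0,0],[-0.26,-0.71,0.04,0,0,0,0],[-0.26,-0.71,0.04,0,0,0,0],[-0.26,-0.71,0.04,0,0,0,0],[-0.26,-0.71,0.04,0,0,0,0],[-0.26,-0.71,0.04,0,0,0,0],[-0.26,-0.71,0.04,0,0,0,0],[-0.26,-0.71,0.04,0,0,0,0],[-0.26,-0.71,0.04,0,0,0,0]])

```text
clock: 2.45
position: [0.4303, -0.1889, 0.2788]
tool_rot: [-3.142, -0.001, 2.738]
force: [0.4, 0.6, -0.8]
grip_width: 0.0853
finger_force: 0.0
```

>>> play_rows(deltas=[[0,0,0,0,0,0,0],[0,0,0,0,0,0,0],[0,0,0,0,0,0,0]])

```text
clock: 2.75
position: [0.4305, -0.1885, 0.2792]
tool_rot: [3.141, 0.0, 2.739]
force: [-0.0, -0.2, 0.2]
grip_width: 0.0853
finger_force: 0.0
```

Run:
```python
from h import *
import pickle
c=get_calibration("wrist"); im=grab_frame("wrist")[:,:,::-1].copy(); cv2.imwrite("pics/w2.png",im); pickle.dump(c,open("w2.pkl","wb"))
s=observe(); print(s['clock'],s['position'],s['tool_rot'])
print(proj(c,[.4644,-.1909,.1065]))
# block top from w1
w=pickle.load(open("w1.pkl","rb")); i1=cv2.imread("pics/w1.png"); g=cv2.cvtColor(i1,cv2.COLOR_BGR2GRAY)
m=(g[180:305,265:380]>150).astype(np.uint8); cs,_=cv2.findContours(m,0,1); k=max(cs,key=cv2.contourArea)+[265,180]
P=np.array([plane(w,p,.058)[:2] for p in k[:,0]]).astype(np.float32); print("top",cv2.minAreaRect(P))
crop=cv2.resize(i1[180:305,265:385],None,fx=3,fy=3,interpolation=cv2.INTER_CUBIC)
x,y=int(0),0
c2=cv2.resize(im[100:300,200:420],None,fx=2,fy=2,interpolation=cv2.INTER_CUBIC)
o=np.zeros((420,820,3),np.uint8); o[:375,:360]=crop; o[:400,370:810]=c2; cv2.imwrite("pics/m2.png",o[:, :800])
```

```text
2.8 [ 0.43040106 -0.18867118  0.27916947] [3.14145685e+00 9.00038458e-05 2.73889615e+00]
[333.56079213 246.92823475]
top ((0.4949277937412262, 0.17008346319198608), (0.07616010308265686, 0.11384478211402893), 22.479618072509766)
```

View pics/m2.png

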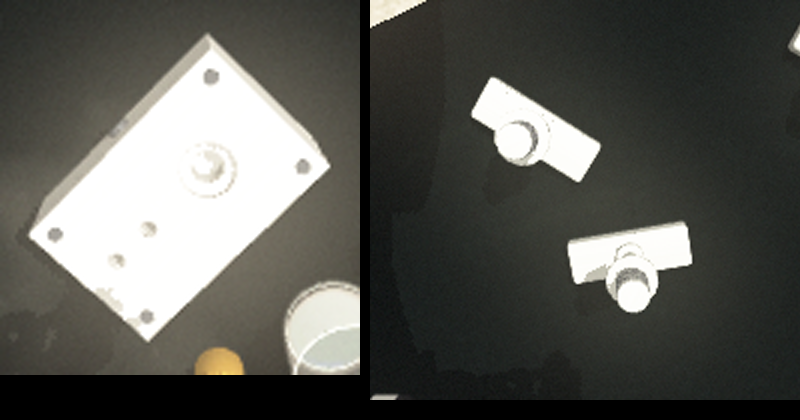

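The left crop shows the well ring at (208,169), i.e. (334.3,236.3) in the full frame. The right crop shows B's knob top at (634,294), i.e. (332,247), predicted (333.6,246.9), with its foot corners visible.

Run:
```python
from h import *
import pickle
w1=pickle.load(open("w1.pkl","rb"));w2=pickle.load(open("w2.pkl","rb"))
f1=lambda p:plane(w1,(p[0]/3-.33+265,p[1]/3-.33+180),.058)
f2=lambda p,z:plane(w2,((p[0]-370)/2-.25+200,p[1]/2-.25+100),z)
print("well",f1((208,169)))
sc=np.array([f1(p)[:2] for p in [(211,76),(302,166),(147,317),(55,234)]]); print(sc,sc.mean(0))
a=(sc[0]+sc[1]-sc[2]-sc[3])/2; print("block y-axis ang",np.degrees(np.arctan2(a[1],a[0])),np.linalg.norm(a)); c=sc.mean(0); print("well from screws",c+.018*a/np.linalg.norm(a))
for z in(.0,.058):
  pass
print("narrow", f1((149,228)),f1((117,260)))
F=np.array([f2(p,.016)[:2] for p in [(568,243),(687,222),(691,262),(575,283)]]);print(F,F.mean(0))
for i,j in((0,1),(3,2)): d=F[j]-F[i]; print(np.degrees(np.arctan2(d[1],d[0])),np.linalg.norm(d))
print("knob B",f2((634,294),.107), f2((516,141),.107))
```

```text
well [0.49017144 0.18682503 0.058     ]
[[0.45454043 0.20290322]
 [0.50428793 0.22334591]
 [0.54134983 0.13689855]
 [0.49114605 0.11608637]] [0.49783106 0.16980851]
block y-axis ang 113.0339614480923 0.09413738597702538
well from screws [0.49078808 0.18637343]
narrow [0.50429959 0.15390004 0.058     ] [0.51216588 0.13556803 0.058     ]
[[ 0.44069955 -0.22713443]
 [ 0.45815896 -0.15072588]
 [ 0.48398528 -0.15801642]
 [ 0.46724069 -0.23396853]] [ 0.46252112 -0.19246131]
77.12884685460594 0.0783779118999449
77.5673057077225 0.07777598929106141
knob B [ 0.4633302  -0.19252906  0.107     ] [ 0.36800238 -0.21570236  0.107     ]
```

Run:
```python
from h import *
plan([.463,-.1925,.14],2.739)
plan([.463,-.1925,.081],2.739)
```

```text
shift [-0.063   0.0185  0.2783] turn [ 0.0001  0.     -0.    ]
shift [-0.0629  0.0185  0.3963] turn [ 0.0001  0.     -0.    ]
```

>>> play_rows(deltas=[[-0.063,0.0185,0.08,0,0,0,0],[-0.063,0.0185,0.16,0,0,0,0],[-0.063,0.0185,0.22,0,0,0,0],[-0.063,0.0185,0.278,0,0,0,0],[-0.063,0.0185,0.278,0,0,0,0.3],[-0.063,0.0185,0.278,0,0,0,0.3],[-0.063,0.0185,0.278,0,0,0,0.3]], newtons=40)

```text
clock: 3.5
position: [0.4636, -0.1933, 0.1416]
tool_rot: [3.141, 0.002, 2.738]
force: [1.1, -0.8, 1.1]
grip_width: 0.0597
finger_force: 0.0
```

Run:
```python
from h import *
c=get_calibration("wrist"); im=grab_frame("wrist")[:,:,::-1].copy(); cv2.imwrite("pics/w3.png",im)
s=observe(); print(s['clock'],s['position'],s['tool_rot'],s['grip_width'],proj(c,[.463,-.1925,.1065]))
plan([.463,-.1925,.081],2.739)
```

```text
3.55 [ 0.46364853 -0.19334     0.1416189 ] [3.14110187e+00 2.23816613e-03 2.73786314e+00] 0.05992378394522285 [324.11089477 259.68925704]
shift [0.0021 0.001  0.1212] turn [ 0.0002  0.0011 -0.0005]
```

View pics/w3.png

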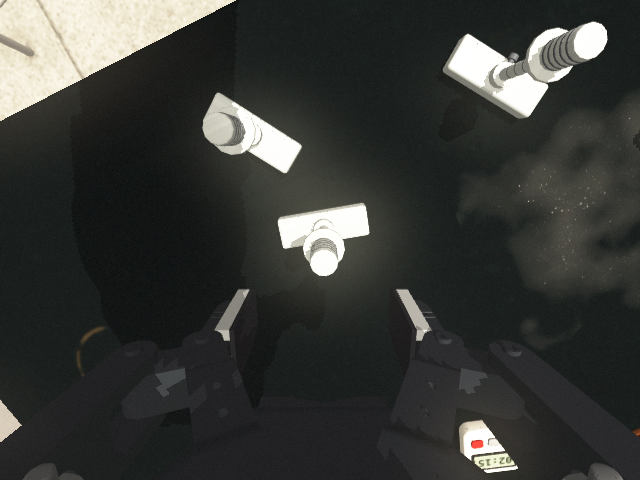

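The knob top of B is at (323,261), predicted (324,259.7), and centred between the fingers. Descending and gripping.

>>> play_rows(deltas=[[0.001,0.001,0.05,0,0,0,0.3],[0.001,0.001,0.09,0,0,0,0.3],[0.001,0.001,0.12,0,0,0,0.3],[0.001,0.001,0.12,0,0,0,0.3],[0.001,0.001,0.12,0,0,0,0.6],[0.001,0.001,0.12,0,0,0,0.8],[0.001,0.001,0.12,0,0,0,1],[0.001,0.001,0.12,0,0,0,1],[0.001,0.001,0.12,0,0,0,1],[0.001,0.001,0.12,0,0,0,1]], newtons=40)

```text
clock: 4.55
position: [0.4628, -0.1925, 0.0804]
tool_rot: [3.141, 0.001, 2.738]
force: [0.5, 1.1, 3.3]
grip_width: 0.015
finger_force: 38.9
```

>>> play_rows(deltas=[[0,0,0,0,0,0,1],[0,0,0,0,0,0,1],[0,0,0,0,0,0,1]])

```text
clock: 4.85
position: [0.4626, -0.1925, 0.0801]
tool_rot: [3.142, 0.0, 2.738]
force: [0.5, 1.8, 3.6]
grip_width: 0.0155
finger_force: 39.0
```

>>> play_rows(deltas=[[0,0,-0.02,0,0,0,1],[0,0,-0.06,0,0,0,1],[0,0,-0.11,0,0,0,1],[0,0,-0.17,0,0,0,1],[0,0,-0.22,0,0,0,1],[0,0,-0.24,0,0,0,1],[0,0,-0.24,0,0,0,1],[0,0,-0.24,0,0,0,1]])

```text
clock: 5.65
position: [0.4621, -0.1923, 0.1993]
tool_rot: [-3.141, -0.001, 2.738]
force: [-0.3, 0.5, -2.1]
grip_width: 0.015
finger_force: 39.2
```

Run:
```python
from h import *
S,D=get_calibration("scene"),get_calibration("side")
s=observe(); print(s['clock'],s['position'],s['grip_width'],s['force'])
a=grab_frame("scene")[:,:,::-1]; b=grab_frame("side")[:,:,::-1]
cv2.imwrite("pics/s4.png",a);cv2.imwrite("pics/d4.png",b)
p=proj(S,s['position']-[0,0,.04]).astype(int); q=proj(D,s['position']-[0,0,.04]).astype(int); print(p,q)
k=lambda im,p:cv2.resize(im[p[1]-65:p[1]+65,p[0]-65:p[0]+65],None,fx=3,fy=3,interpolation=cv2.INTER_CUBIC)
cv2.imwrite("pics/m4.png",np.hstack([k(a,p),k(b,q)]))
plan([.4905,.1866,.20],2.738+.625)
```

```text
5.65 [ 0.4620746  -0.19226145  0.19925756] 0.01496461257931911 [-0.32115739  0.4710822  -2.06476292]
[396 281] [380 184]
shift [ 0.2453  0.7193 -0.002 ] turn [ 1.000e-04 -1.000e-03 -2.986e-01]
```

View pics/m4.png

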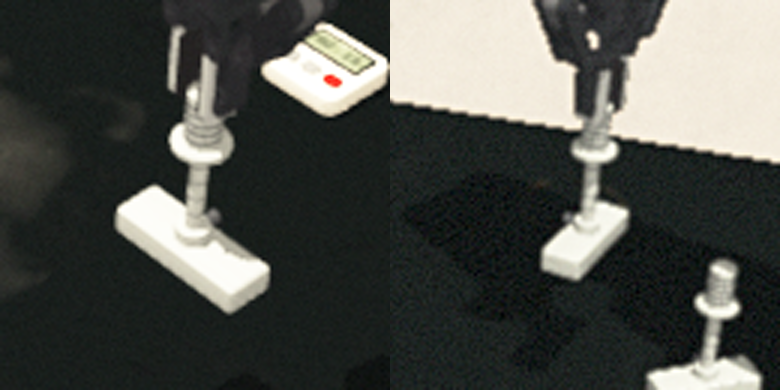

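The gauge is held by the knob and hangs straight, at the knob (397,263) scene / (384,169) side. Carrying it over the well and turning the foot along the block.

>>> play_rows(deltas=[[0.01,0.03,-0.01,0,0,-0.01,1],[0.03,0.09,-0.02,0,0,-0.04,1],[0.053,0.155,-0.02,0,0,-0.07,1],[0.077,0.225,-0.02,0,0,-0.1,1],[0.1,0.295,-0.02,0,0,-0.13,1],[0.125,0.365,-0.02,0,0,-0.16,1],[0.148,0.435,-0.02,0,0,-0.19,1],[0.172,0.505,-0.02,0,0,-0.22,1],[0.195,0.575,-0.02,0,0,-0.25,1],[0.215,0.63,-0.02,0,0,-0.275,1]])

```text
clock: 6.75
position: [0.4868, 0.1422, 0.2096]
tool_rot: [3.141, -0.001, -2.965]
force: [-0.1, -0.4, -2.0]
grip_width: 0.0152
finger_force: 39.2
```

Run:
```python
from h import *
plan([.4905,.1866,.20],2.738+.625)
```

```text
shift [-0.0229  0.0861  0.0191] turn [ 0.0001 -0.0005 -0.0213]
```

>>> play_rows(deltas=[[-0.012,0.045,0.01,0,0,-0.012,1],[-0.02,0.075,0.02,0,0,-0.02,1],[-0.022,0.085,0.02,0,0,-0.021,1],[-0.022,0.085,0.02,0,0,-0.021,1],[-0.022,0.085,0.02,0,0,-0.021,1],[-0.022,0.085,0.02,0,0,-0.021,1]])

```text
clock: 7.35
position: [0.4912, 0.182, 0.2003]
tool_rot: [-3.141, 0.0, -2.927]
force: [-0.6, 0.5, -2.0]
grip_width: 0.0149
finger_force: 39.2
```

Run:
```python
from h import *
S,D=get_calibration("scene"),get_calibration("side")
s=observe(); print(s['clock'],s['position'],s['tool_rot'],s['grip_width'],s['force'])
a=grab_frame("scene")[:,:,::-1]; b=grab_frame("side")[:,:,::-1]
cv2.imwrite("pics/s5.png",a);cv2.imwrite("pics/d5.png",b)
P=s['position']
p=proj(S,P-[0,0,.07]).astype(int); q=proj(D,P-[0,0,.07]).astype(int); print(p,q)
for z in (-.006,-.06): print(z,proj(S,P+[0,0,z]),proj(D,P+[0,0,z]))
k=lambda im,p:cv2.resize(im[p[1]-65:p[1]+65,p[0]-65:p[0]+65],None,fx=3,fy=3,interpolation=cv2.INTER_CUBIC)
cv2.imwrite("pics/m5.png",np.hstack([k(a,p),k(b,q)]))
plan([.4905,.1866,.15],2.738+.625)
```

```text
7.35 [0.49124697 0.18197385 0.20030295] [-3.14129351e+00  1.97184052e-04 -2.92743484e+00] 0.01492783181226506 [-0.58368108  0.48998955 -1.99503292]
[223 201] [303 322]
-0.006 [219.36774074 171.5957265 ] [302.89261853 289.73623456]
-0.06 [222.66503153 197.35885588] [303.41962296 317.33891259]
shift [-0.0004  0.0085  0.1006] turn [-0.      0.0001 -0.0032]
```

View pics/m5.png

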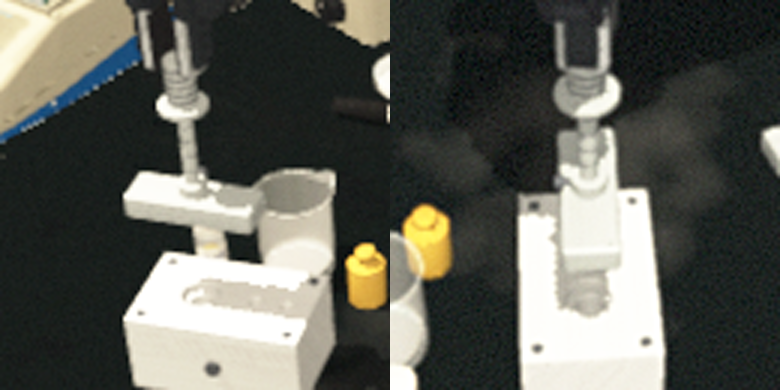

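The foot lies along the block (side view), and the TCP is 4 mm short in y. I'll check the rod axis against the well within the same two cameras, using the block's four screws and the flange.

Run:
```python
from h import *
S,D=get_calibration("scene"),get_calibration("side")
fs=lambda p:np.array([223-65+(p[0]-1)/3,201-65+(p[1]-1)/3]); fd=lambda p:np.array([303-65+(p[0]-391)/3,322-65+(p[1]-1)/3])
# block-local screws (x,y): order -x+y, +x+y, +x-y, -x-y
L=np.float32([[-27,47],[27,47],[27,-47],[-27,-47]])
sp=np.float32([fs(p) for p in [(139,314),(174,262),(313,283),(288,335)]])
dp=np.float32([fd(p) for p in [(646,342),(537,348),(533,206),(632,201)]])
w=np.float32([[[0,18]]])
ws=cv2.perspectiveTransform(w,cv2.getPerspectiveTransform(L,sp))[0,0]; wd=cv2.perspectiveTransform(w,cv2.getPerspectiveTransform(L,dp))[0,0]
W,e=tri(S,ws,D,wd); F,e2=tri(S,fs((182,105)),D,fd((588,95)))
P=observe()['position']
print("well",ws,wd,W,e); print("flange",F,e2,"TCP",P, "flange-TCP",F-P)
print("needed shift xy",W-F, "-> TCP", P+W-F)
```

```text
well [225.07927 233.5861 ] [303.87476 356.12497] [0.48983362 0.18564367 0.0581309 ] 0.0013128861855426174
flange [0.48974073 0.18221308 0.1971947 ] 0.0007333914315685904 TCP [0.49121569 0.18239533 0.20031323] flange-TCP [-0.00147496 -0.00018225 -0.00311852]
needed shift xy [ 9.28909833e-05  3.43058524e-03 -1.39063804e-01] -> TCP [0.49130858 0.18582592 0.06124942]
```

Run:
```python
from h import *
plan([.491,.1863,.145],2.738+.625)
```

```text
shift [-0.0012  0.0077  0.1106] turn [-0.      0.0001 -0.0032]
```

>>> play_rows(deltas=[[-0.001,0.004,0.02,0,0,-0.003,1],[-0.001,0.008,0.05,0,0,-0.003,1],[-0.001,0.008,0.08,0,0,-0.003,1],[-0.001,0.008,0.1,0,0,-0.003,1],[-0.001,0.008,0.11,0,0,-0.003,1],[-0.001,0.008,0.11,0,0,-0.003,1],[-0.001,0.008,0.11,0,0,-0.003,1],[-0.001,0.008,0.11,0,0,-0.003,1]], newtons=25)

```text
clock: 8.25
position: [0.491, 0.1873, 0.1457]
tool_rot: [3.141, 0.001, -2.919]
force: [-0.1, -0.4, -2.1]
grip_width: 0.0154
finger_force: 39.2
```

Run:
```python
from h import *
print(observe()['force'])
plan([.491,.1863,.135],2.738+.625)
```

```text
[-0.08514316 -0.36150617 -2.1047416 ]
shift [ 0.0005 -0.0019  0.0213] turn [0.0001 0.0004 0.0004]
```

>>> play_rows(deltas=[[0.0005,-0.002,0.003,0,0,0,1],[0.0005,-0.002,0.006,0,0,0,1],[0.0005,-0.002,0.009,0,0,0,1],[0.0005,-0.002,0.011,0,0,0,1],[0.0005,-0.002,0.013,0,0,0,1],[0.0005,-0.002,0.015,0,0,0,1],[0.0005,-0.002,0.017,0,0,0,1],[0.0005,-0.002,0.019,0,0,0,1],[0.0005,-0.002,0.021,0,0,0,1]])

```text
clock: 9.15
position: [0.4907, 0.1863, 0.1347]
tool_rot: [3.141, 0.0, -2.919]
force: [-0.9, 1.6, 4.0]
grip_width: 0.0152
finger_force: 39.8
```

>>> play_rows(deltas=[[0,0,0.003,0,0,0,1],[0,0,0.006,0,0,0,1],[0,0,0.009,0,0,0,1],[0,0,0.012,0,0,0,1]])

```text
clock: 9.55
position: [0.4906, 0.1862, 0.1285]
tool_rot: [3.142, -0.0, -2.919]
force: [-1.4, 1.6, 3.2]
grip_width: 0.0152
finger_force: 39.8
```

Run:
```python
from h import *
S,D=get_calibration("scene"),get_calibration("side")
s=observe(); print(s['clock'],s['position'],s['tool_rot'],s['force'],s['moment'])
a=grab_frame("scene")[:,:,::-1]; b=grab_frame("side")[:,:,::-1]
P=s['position']
p=proj(S,P-[0,0,.05]).astype(int); q=proj(D,P-[0,0,.05]).astype(int)
k=lambda im,p:cv2.resize(im[p[1]-60:p[1]+60,p[0]-60:p[0]+60],None,fx=3.2,fy=3.2,interpolation=cv2.INTER_CUBIC)
cv2.imwrite("pics/m6.png",np.hstack([k(a,p),k(b,q)]))
```

```text
9.55 [0.4906472  0.18618925 0.12845506] [ 3.14155107e+00 -2.14088334e-05 -2.91917844e+00] [-1.40823118  1.61032343  3.22586442] [0.56150415 0.24527904 0.04659878]
```

View pics/m6.png

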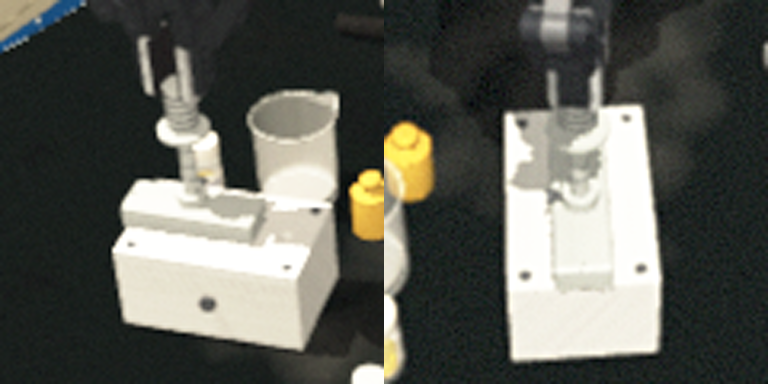

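The foot is flat on the block, aligned along it, and centred over the well. The slide force is ~3.2–4 N. Next comes the step, expected at TCP z≈0.1275.

>>> play_rows(deltas=[[0,0,0.001,0,0,0,1],[0,0,0.002,0,0,0,1],[0,0,0.003,0,0,0,1],[0,0,0.004,0,0,0,1],[0,0,0.005,0,0,0,1]])

```text
clock: 10.15
position: [0.4907, 0.1861, 0.1261]
tool_rot: [-3.142, 0.0, -2.919]
force: [-0.7, 1.2, 3.9]
grip_width: 0.0152
finger_force: 39.8
```

>>> play_rows(deltas=[[0,0,0.001,0,0,0,1],[0,0,0.002,0,0,0,1],[0,0,0.003,0,0,0,1],[0,0,0.004,0,0,0,1]])

```text
clock: 10.55
position: [0.4907, 0.1861, 0.1241]
tool_rot: [-3.142, -0.0, -2.919]
force: [-0.6, 2.4, 3.1]
grip_width: 0.0149
finger_force: 39.8
```

The rod is past the step. I'll go on slowly, about 2 mm per call.

>>> play_rows(deltas=[[0,0,0.001,0,0,0,1],[0,0,0.002,0,0,0,1],[0,0,0.003,0,0,0,1],[0,0,0.004,0,0,0,1],[0,0,0.005,0,0,0,1]])

```text
clock: 11.05
position: [0.4907, 0.1862, 0.1216]
tool_rot: [3.142, 0.0, -2.919]
force: [-0.6, 1.9, 4.0]
grip_width: 0.015
finger_force: 39.8
```

>>> play_rows(deltas=[[0,0,0.001,0,0,0,1],[0,0,0.002,0,0,0,1],[0,0,0.003,0,0,0,1],[0,0,0.004,0,0,0,1]])

```text
clock: 11.45
position: [0.4906, 0.1861, 0.1196]
tool_rot: [3.142, -0.0, -2.919]
force: [-0.7, 1.8, 4.0]
grip_width: 0.0152
finger_force: 39.8
```

>>> play_rows(deltas=[[0,0,0.001,0,0,0,1],[0,0,0.002,0,0,0,1],[0,0,0.003,0,0,0,1],[0,0,0.004,0,0,0,1]])

```text
clock: 11.85
position: [0.4906, 0.1861, 0.1175]
tool_rot: [-3.142, -0.0, -2.919]
force: [-0.5, 2.3, 3.5]
grip_width: 0.0153
finger_force: 39.8
```

>>> play_rows(deltas=[[0,0,0.001,0,0,0,1],[0,0,0.002,0,0,0,1],[0,0,0.003,0,0,0,1],[0,0,0.004,0,0,0,1]])

```text
clock: 12.25
position: [0.4907, 0.1861, 0.1156]
tool_rot: [-3.142, 0.0, -2.919]
force: [-1.8, 1.6, 3.1]
grip_width: 0.0153
finger_force: 39.8
```

>>> play_rows(deltas=[[0,0,0.001,0,0,0,1],[0,0,0.002,0,0,0,1],[0,0,0.003,0,0,0,1],[0,0,0.004,0,0,0,1]])

```text
clock: 12.65
position: [0.4906, 0.1861, 0.1135]
tool_rot: [3.142, -0.0, -2.919]
force: [-0.8, 2.6, 3.7]
grip_width: 0.015
finger_force: 39.8
```

>>> play_rows(deltas=[[0,0,0.001,0,0,0,1],[0,0,0.002,0,0,0,1],[0,0,0.003,0,0,0,1],[0,0,0.004,0,0,0,1]])

```text
clock: 13.05
position: [0.4906, 0.1861, 0.1115]
tool_rot: [-3.142, -0.0, -2.919]
force: [-0.8, 2.4, 3.5]
grip_width: 0.0149
finger_force: 39.8
```

>>> play_rows(deltas=[[0,0,0.001,0,0,0,1],[0,0,0.002,0,0,0,1],[0,0,0.003,0,0,0,1],[0,0,0.004,0,0,0,1]])

```text
clock: 13.45
position: [0.4908, 0.1862, 0.1097]
tool_rot: [3.142, 0.0, -2.919]
force: [-1.5, 2.2, 12.0]
grip_width: 0.0148
finger_force: 40.6
```

The force jumped to 12 N at TCP z 0.1097. That is about 24 mm below the block top, within the 14–38 mm range and well below the step, so it is the floor. Holding.

>>> play_rows(deltas=[[0,0,0,0,0,0,1],[0,0,0,0,0,0,1]])

```text
clock: 13.65
position: [0.4909, 0.1862, 0.1098]
tool_rot: [3.142, 0.0, -2.919]
force: [-1.5, 2.1, 6.6]
grip_width: 0.0151
finger_force: 40.1
```

>>> play_rows(deltas=[[0,0,0.0004,0,0,0,1],[0,0,0.0004,0,0,0,1],[0,0,0.0004,0,0,0,1],[0,0,0.0004,0,0,0,1]])

```text
clock: 14.05
position: [0.491, 0.1862, 0.1097]
tool_rot: [3.141, 0.001, -2.919]
force: [-1.3, 2.2, 9.5]
grip_width: 0.0151
finger_force: 40.4
```

>>> play_rows(deltas=[[0,0,0,0,0,0,1],[0,0,0,0,0,0,1],[0,0,0,0,0,0,1],[0,0,0,0,0,0,1],[0,0,0,0,0,0,1],[0,0,0,0,0,0,1],[0,0,0,0,0,0,1],[0,0,0,0,0,0,1],[0,0,0,0,0,0,1],[0,0,0,0,0,0,1]])

```text
clock: 15.05
position: [0.491, 0.1862, 0.1097]
tool_rot: [3.141, 0.001, -2.919]
force: [-0.8, 2.7, 9.1]
grip_width: 0.0147
finger_force: 40.4
```

>>> play_rows(deltas=[[0,0,0,0,0,0,1],[0,0,0,0,0,0,1],[0,0,0,0,0,0,1],[0,0,0,0,0,0,1],[0,0,0,0,0,0,1],[0,0,0,0,0,0,1],[0,0,0,0,0,0,1],[0,0,0,0,0,0,1],[0,0,0,0,0,0,1],[0,0,0,0,0,0,1]])

```text
clock: 16.05
position: [0.491, 0.1862, 0.1097]
tool_rot: [3.141, 0.001, -2.919]
force: [-1.5, 2.0, 9.5]
grip_width: 0.015
finger_force: 40.4
```

Held for 2.6 s in all. Opening, then going straight up.

>>> play_rows(deltas=[[0,0,0,0,0,0,0.6],[0,0,0,0,0,0,0.5],[0,0,0,0,0,0,0.4],[0,0,0,0,0,0,0.4],[0,0,0,0,0,0,0.4]])

```text
clock: 16.55
position: [0.4906, 0.186, 0.1093]
tool_rot: [-3.141, -0.0, -2.919]
force: [0.9, -0.9, -0.0]
grip_width: 0.0517
finger_force: 0.0
```

>>> play_rows(deltas=[[0,0,-0.02,0,0,0,0.4],[0,0,-0.06,0,0,0,0.4],[0,0,-0.1,0,0,0,0.4],[0,0,-0.16,0,0,0,0.4],[0,0,-0.22,0,0,0,0.4],[0,0,-0.28,0,0,0,0.4],[0,0,-0.3,0,0,0,0.4],[0,0,-0.3,0,0,0,0.4],[0,0,-0.3,0,0,0,0.4]])

```text
clock: 17.45
position: [0.4903, 0.186, 0.2588]
tool_rot: [-3.141, -0.001, -2.919]
force: [0.0, 0.0, -0.1]
grip_width: 0.0515
finger_force: 0.0
```

Run:
```python
from h import *
S,D=get_calibration("scene"),get_calibration("side")
s=observe(); print(s['clock'],s['position'],s['force'])
a=grab_frame("scene")[:,:,::-1]; b=grab_frame("side")[:,:,::-1]
P=np.array([.491,.186,.09])
p=proj(S,P).astype(int); q=proj(D,P).astype(int); print(p,q)
k=lambda im,p:cv2.resize(im[p[1]-60:p[1]+60,p[0]-60:p[0]+60],None,fx=3.2,fy=3.2,interpolation=cv2.INTER_CUBIC)
cv2.imwrite("pics/m7.png",np.hstack([k(a,p),k(b,q)]))
print(proj(S,[.4905,.186,.136]),proj(D,[.4905,.186,.136]))
```

```text
17.45 [0.49028507 0.18600596 0.25878076] [ 0.01888828  0.00531089 -0.13699213]
[223 219] [303 342]
[220.9756564  198.78603314] [302.98107736 321.51311234]
```

View pics/m7.png

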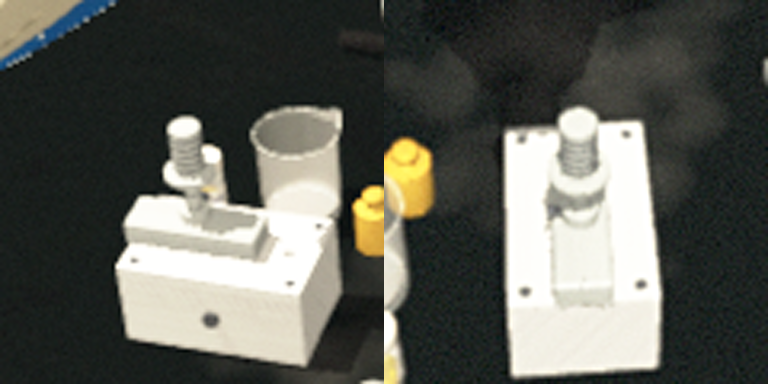

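The gauge stands free: knob top at scene (221,198), as predicted. The foot is flat and aligned, and the beaker, weight and vial are undisturbed. Handing in.

```bash
python3 -c "
from workcell import *
print(job_done())"
```

```text
the job is handed in; nothing more can be done
None
```

The job is handed in: the farthest gauge stands flat on the dry block over the wide well, its rod resting on the floor about 24 mm below the top face after about 2.6 s of light pressing (under 10 N at the wrist apart from a brief 12 N at first contact), and the gripper is clear.

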